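# Put the lamp head on the copy stand's spigot and latch it

### The arm

A 6-joint arm with a two-finger parallel gripper is mounted at the origin on the work surface. World frame = base frame: x ahead of the robot, y to its left, z up, the work surface at z = 0. Lengths are in mm, angles in rad, forces in N, time in s.
With the tool pointing down it reaches from about 350 to 975 mm from the base axis. Payload 7.1 kg.
Tool frame: the origin (TCP) lies midway between the tips of the shut fingers; the grasp point (between the pads) lies 19 mm behind it; z points along the fingers, y is the line along which they close (so a half turn about z gives the same grasp; the last joint's range is limited). The gripper opens to 88 mm and grips with 3 to 60 N. Pads are 20 mm wide; open, the fingers measure 115 mm over their backs; the gripper's body (75 mm by 178 mm) begins 61 mm behind the grasp point.
Start: joints at [1.246, 0.423, 1.63, -0, 1.089, -0.019], TCP at [188.128, 595.997, 222.675] pointing down, gripper open.
Joint ranges: [-3, 3], [-0.9, 2.11], [0.09, 2.58], [-1.31, 4.45], [0.11, 2.69], [-2.54, 2.54]. Speed limits (rad/s): [2.39, 2.39, 3.01, 3.14, 3.14, 3.14].

### API

Orientations are given as a rotation vector (axis times angle).
In Python, from workcell import ctrl gives the robot as it stands. The module is installed in compiled form; this text tells all that it offers.
- The arm moves only by the tool servo_tool, never from a script. Its argument "increments" is a list of rows, each a list of 7 numbers: the shift along the world's x, y, z in cm, then the turn, a rotation vector about the world's x, y, z in degrees, then the opening, from -1 (shut) to 1 (fully open). A call has 1 to 20 rows; each row is the pose to reach, as a shift and turn from the pose commanded when the call began; what a row does not reach only later rows make up. A row lasts 1/12 s, in which the tool goes at most 41.7 mm and 7.16 degrees, less where a joint would pass 70% of its speed; a pose out of reach is approached as far as the arm can. A call with a gripper value outside its range is refused whole. The fingers move at their own pace and stop on an object; the grip force is fixed at half the most. Time passes only in rows, so rows that repeat a pose let the fingers close. It gives the time, the measured TCP pose, the force, the opening and the grip force at its end, in the units of the state.
- ctrl.get_obs(): the state, without advancing time (a new reading comes with each control period).
- ctrl.get_image(name): name is "side" or "top" or "wrist"; returns a dict with "image" (384x512x3 uint8, red, green, blue), "fx", "fy", "cx", "cy" (pixels), "extrinsics" (4x4, takes a point from camera to world coordinates); the wrist camera has in their place "tool_from_camera" (4x4, takes a point from camera to tool coordinates, whose origin is the TCP and whose axes are the flange's). Camera axes: x right, y up, looking along -z (the intrinsics and any distortion apply to the point x, -y, -z); pixel columns grow to the right and rows downward; lengths in mm; the calibration is good to about 2 mm. A picture is of the moment at which its call begins: read the wrist's pose just before it. There is no depth.
- ctrl.close_job(): hands the job in; it is judged then, once.
The state is a dict: "t": time; "qpos": joint angles; "qvel": joint speeds; "joint_torque": joint torques, N m; "ee_pos": TCP position; "orientation": TCP orientation; "ft_force": force on the tool from outside, world axes, zero at the start; "moment": the same for the moment, N m; "width": finger opening in mm; "grasp_force": force on a finger pad.
Only numpy, scipy, OpenCV 4.12 (cv2) and the standard library are available. Lean on these libraries where they do the work, as an engineer would, in place of code of your own. Each camera call takes 0.05 s, during which the arm holds its last target. There are 200 camera calls.

### The job

Put the lamp head on the stand's spigot, with its shade pointing out over the white grid board: feel for the angle at which a notch of its sleeve drops over the spigot's cross pin, and push it fully home, flat on the grey seat. Only then swing the red handle a quarter turn to its stop so that its tongue locks the foot of the sleeve, let go, and leave the other things on the desk where they are.

Things in the scene. Friction and masses are not known exactly. Their poses are not given: they have to be found in the camera images.
- lamp: Small lamp head, loose (0.25 to 0.5 kg), upright on the desk to the robot's right. Black upright sleeve, 33 mm outside diameter, 80 mm tall, shut at the top; grip its bare upper part from above, fingers on its free +y and -y sides. Arm and shade on its +x side, a black knob 22 mm wide, centred 42 mm up, sticking out to 38 mm on its -x side. Origin: centre of the foot's underside; z up along the bore.
- bore (a point): Centre of the sleeve's mouth, in the plane of the foot's underside. Bore 23 mm in diameter, 76 mm deep, open downwards. The aluminium foot is an octagonal flange 52 mm across, 8 mm thick. Four open notches, 8 mm wide and 16 mm high, are cut through flange and sleeve wall along the lamp's +x, -x, +y and -y axes.
- shade (a point): Centre of the lamp's grey bell shade (56 mm wide, 22 to 60 mm above the foot's underside), 66 mm from the sleeve's axis along the lamp's +x and 40 mm above the foot's underside. It should end within 60 degrees of the stand's +x direction; one of the notches always allows 45 or less.
- stand: Fixed lamp stand: dark steel plate 150 x 110 x 14 mm with a grey round boss, 60 mm in diameter, that carries the spigot. Origin: on the desk under the spigot's axis; z up; x points from the spigot towards the white grid board (fixed, 160 x 250 mm, 10 mm thick, beginning 70 mm from the axis). The red latch's pivot stands 44 mm from the axis on the -x side.
- seat (a point): Centre of the boss's flat top, 40 mm above the desk: the seat for the sleeve's foot. A round brass cross pin 5 mm thick and 34 mm long runs level through the spigot, centred 8 mm above the seat. Its direction is not reported: 15 to 75 degrees anticlockwise from the stand's x axis. Foot on the pin: it stops 10.5 mm above the seat. With a notch within about 5 degrees of the pin it goes down.
- spigot_top (a point): Centre of the top of the fixed steel spigot, 58 mm above the seat. The spigot is 20 mm in diameter; its top 12 mm taper to 10 mm.
- latch (a joint): Red quarter-turn latch, vertical axis, hard stops at 0 and 1.571 rad, growing anticlockwise from above. 0 = open: handle along the stand's +y. 1.571 = locked: handle along the stand's -x, straight away from the spigot, its short tongue 3 mm above the foot's flange. Stays where left, resists with 0.06 N m. If the sleeve is not down, the tongue strikes the flange. Handle: bar 14 mm wide, top 58 mm above the desk.
- latch_post (a point): Top of the upright red post, 12 mm in diameter, near the handle's end: 90 mm above the desk, 74 mm from the latch's axis, standing 32 mm above the bar. Push or pinch it to turn the latch.
- padlock: Brass padlock lying on the grid board, body 44 x 40 x 18 mm; leave it alone. Origin: underside of its body.
- lens: Black camera lens standing on the desk, 68 mm in diameter, 78 mm tall; leave it alone. Origin: centre of its underside.
- loupe: Clear and black loupe, 44 mm in diameter, 40 mm tall; leave it alone. Origin: centre of its underside.
- jar: Amber jar with a white cap, 48 mm in diameter, 62 mm tall; leave it alone. Origin: centre of its underside.
- stamp: Rubber stamp with a wooden grip, 50 x 30 mm, 64 mm tall; leave it alone. Origin: centre of its underside.
- brush: Brush lying on the desk, 170 mm long; leave it alone. Origin: on its underside.
- mug: Blue mug, 76 mm in diameter, 95 mm tall; leave it alone. Origin: centre of its underside.
Things that resemble listed ones, but are neither listed nor needed, are in the scene too. Leave any brown, orange or pink look-alike of the lamp alone.

How it is judged:
By the outcome, as a careful person would: the job done as asked, in the order asked, and still so for the second after the job is handed in, with the robot touching nothing.
It also fails if it takes over 64 s, if anything falls off the work surface, if the arm or the gripper's body presses on something with over 40 N, if the wrist force passes 120 N, or if a joint passes its speed limit or range.

## Working session

There is one attempt and no reset: what is moved stays moved. The work goes in short steps, Python scripts to look and compute and a tool call to move; the robot and the scene stay as the last step left them, time stands still between calls to the robot, and variables do not carry over. Pictures are saved under pics/ and viewed, at most 10 in all, crops included, and the job is handed in when it is done.

Besides the shell and the picture viewer there is one more tool, called after "Request:" by a JSON object that holds its "method" and its "body", one argument or row to a line. servo_tool: Moves the arm, as the interface text tells. Its arguments: {"type":"object","properties":{"increments":{"type":"array","items":{"type":"array","items":{"type":"number"}}}},"required":["increments"]}

```bash
mkdir -p pics; cat > h.py <<'E'
import numpy as np, cv2, os
from scipy.spatial.transform import Rotation as R
from workcell import ctrl
def grab(name):
    o=ctrl.get_obs(); d=ctrl.get_image(name)
    if name=="wrist":
        T=np.eye(4);T[:3,:3]=R.from_rotvec(o["orientation"]).as_matrix();T[:3,3]=o["ee_pos"]
        d["extrinsics"]=T@np.array(d["tool_from_camera"])
    return d
def save(d,f): cv2.imwrite("pics/"+f,cv2.cvtColor(d["image"],cv2.COLOR_RGB2BGR))
def ray(d,u,v):
    E=np.array(d["extrinsics"]); c=np.array([(u-d["cx"])/d["fx"],-(v-d["cy"])/d["fy"],-1])
    return E[:3,3],E[:3,:3]@c
def onz(d,u,v,z):
    o,r=ray(d,u,v); return o+r*(z-o[2])/r[2]
def proj(d,p):
    E=np.linalg.inv(np.array(d["extrinsics"])); c=E[:3,:3]@np.array(p)+E[:3,3]
    return d["cx"]+d["fx"]*c[0]/-c[2], d["cy"]-d["fy"]*c[1]/-c[2]
E
python3 - <<'E'
from h import *
t=grab("top");s=grab("side")
save(t,"top.png");save(s,"side.png")
for d in(t,s): print({k:np.round(v,2) if k!="image" else 0 for k,v in d.items()})
im=np.vstack([cv2.imread("pics/top.png"),cv2.imread("pics/side.png")])
E
```

```text
{'image': 0, 'fx': np.float64(374.63), 'fy': np.float64(374.63), 'cx': np.float64(258.78), 'cy': np.float64(193.41), 'extrinsics': array([[-1.00000e-02,  9.80000e-01, -1.90000e-01,  2.50790e+02],
       [-1.00000e+00, -1.00000e-02,  0.00000e+00, -2.85700e+01],
       [-0.00000e+00,  1.90000e-01,  9.80000e-01,  1.24639e+03],
       [ 0.00000e+00,  0.00000e+00,  0.00000e+00,  1.00000e+00]])}
{'image': 0, 'fx': np.float64(467.79), 'fy': np.float64(467.79), 'cx': np.float64(254.58), 'cy': np.float64(196.63), 'extrinsics': array([[ 9.50000e-01,  2.30000e-01, -2.30000e-01,  1.23960e+02],
       [-3.30000e-01,  6.40000e-01, -6.90000e-01, -1.01182e+03],
       [-1.00000e-02,  7.30000e-01,  6.80000e-01,  1.07602e+03],
       [ 0.00000e+00,  0.00000e+00,  0.00000e+00,  1.00000e+00]])}
```

View pics/top.png

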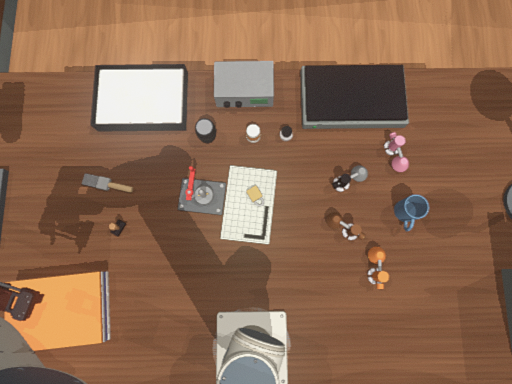

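View pics/side.png

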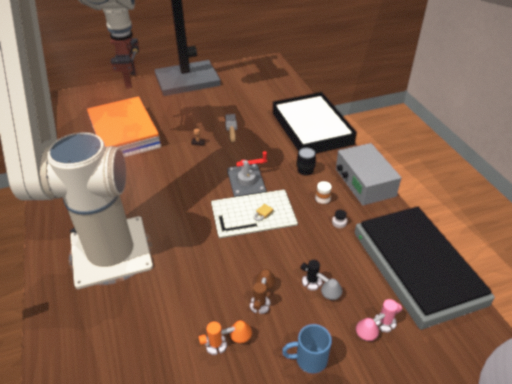

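Four lamp-like things in the top view: black with grey shade at (345,180), brown (347,228), orange (377,265) and pink (398,152). The black one fits: black sleeve, aluminium foot and grey bell shade. The stand is at (203,195), with the red handle up (+x world) and the board to its right (-y world). I'll confirm with an enlarged crop.

```bash
python3 - <<'E'
from h import *
t=cv2.imread("pics/top.png");s=cv2.imread("pics/side.png")
c=lambda i,x,y,w=66,h=50:cv2.resize(i[y:y+h,x:x+w],(396,300),interpolation=cv2.INTER_CUBIC)
cv2.imwrite("pics/c1.png",np.vstack([np.hstack([c(t,315,155),c(t,172,155,)]),np.hstack([c(s,290,255),c(s,215,145)])]))
E
```

```text
(no output)
```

View pics/c1.png

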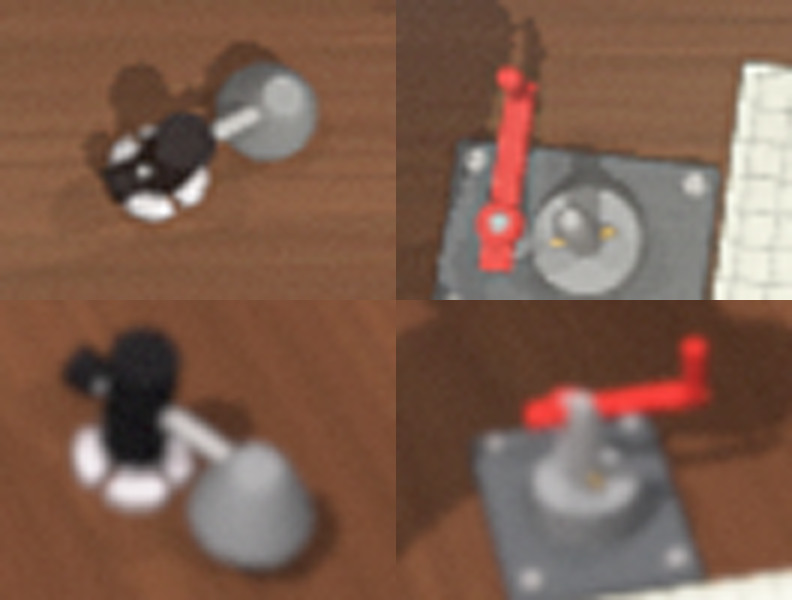

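The crop confirms it: black sleeve top at top-view (346,177), foot (341,184), grey shade (360,173). For the stand: pivot (189,192), post top (191,168), boss centre (203.5,195), brass pin ends (199,195.5) and (207,194).

```bash
python3 - <<'E'
from h import *
t=grab("top")
for n,u,v,z in [("sleeve",345.8,177.5,80),("foot",340.8,184.2,4),("shade",359.7,173.3,40),("pivot",188.8,192,58),("post",191,167.7,90),("spig",200.7,190.8,98),("seat",203.5,195,40),("pinL",198.8,195.5,48),("pinR",207.3,193.7,48),("boardTL",172+350/6,155+66/6,10),("plateTL",172+62/6,155+145/6,14),("plateTR",172+322/6,155+168/6,14)]: print(n,onz(t,u,v,z).round(0))
o=ctrl.get_obs();print({k:np.round(v,2) for k,v in o.items()})
d=grab("wrist");print(np.round(d["tool_from_camera"],2),d["fx"],d["cx"],d["cy"])
E
```

```text
sleeve [ 524. -308.   80.]
foot [ 519. -308.    4.]
shade [ 547. -364.   40.]
pivot [486. 197.  58.]
post [559. 186.  90.]
spig [482. 152.  98.]
seat [479. 152.  40.]
pinL [476. 166.  48.]
pinR [482. 139.  48.]
boardTL [585.  67.  10.]
plateTL [539. 228.  14.]
plateTR [525.  82.  14.]
{'t': np.float64(0.15), 'qpos': array([ 1.25,  0.42,  1.63, -0.  ,  1.09, -0.02]), 'qvel': array([-0., -0., -0., -0., -0.,  0.]), 'joint_torque': array([ 0.000e+00, -5.450e+01, -2.739e+01,  6.000e-02,  2.000e-02,
       -0.000e+00]), 'ee_pos': array([188.02, 595.61, 222.1 ]), 'orientation': array([-0.48, -3.1 ,  0.  ]), 'ft_force': array([-0.3 ,  0.06,  0.31]), 'moment': array([-0.07, -0.03,  0.04]), 'grasp_force': np.float64(0.0), 'width': np.float64(87.61)}
[[  -0.      0.96    0.28   75.13]
 [   1.      0.      0.      0.44]
 [  -0.      0.28   -0.96 -162.07]
 [   0.      0.      0.      1.  ]] 309.56234654611654 254.52698121914625 190.77501559768444
```

Request:
{"method": "servo_tool", "body": {
  "increments": [
    [29,-44.5,1,0,0,0,1],
    [29,-44.5,1,0,0,0,1],
    [29,-44.5,1,0,0,0,1],
    [29,-44.5,1,0,0,0,1],
    [29,-44.5,1,0,0,0,1],
    [29,-44.5,1,0,0,0,1],
    [29,-44.5,1,0,0,0,1],
    [29,-44.5,1,0,0,0,1],
    [29,-44.5,1,0,0,0,1],
    [29,-44.5,1,0,0,0,1],
    [29,-44.5,1,0,0,0,1],
    [29,-44.5,1,0,0,0,1],
    [29,-44.5,1,0,0,0,1],
    [29,-44.5,1,0,0,0,1],
    [29,-44.5,1,0,0,0,1],
    [29,-44.5,1,0,0,0,1],
    [29,-44.5,1,0,0,0,1]
  ]
}}

```text
t: 1.62
ee_pos: [477.4, 151.8, 232.5]
orientation: [-0.477, -3.105, 0.0]
ft_force: [-0.2, 0.4, -0.1]
width: 87.6
grasp_force: 0.0
```

```bash
python3 - <<'E'
from h import *
d=grab("wrist");np.save("w1.npy",d,allow_pickle=True)
save(d,"w1.png")
im=cv2.imread("pics/w1.png")
u,v=proj(d,(480,152,60));print(u,v)
cv2.imwrite("pics/w1b.png",cv2.resize(im,(800,600),interpolation=cv2.INTER_CUBIC))
E
```

```text
255.03651210249922 174.16023061588763
```

View pics/w1b.png

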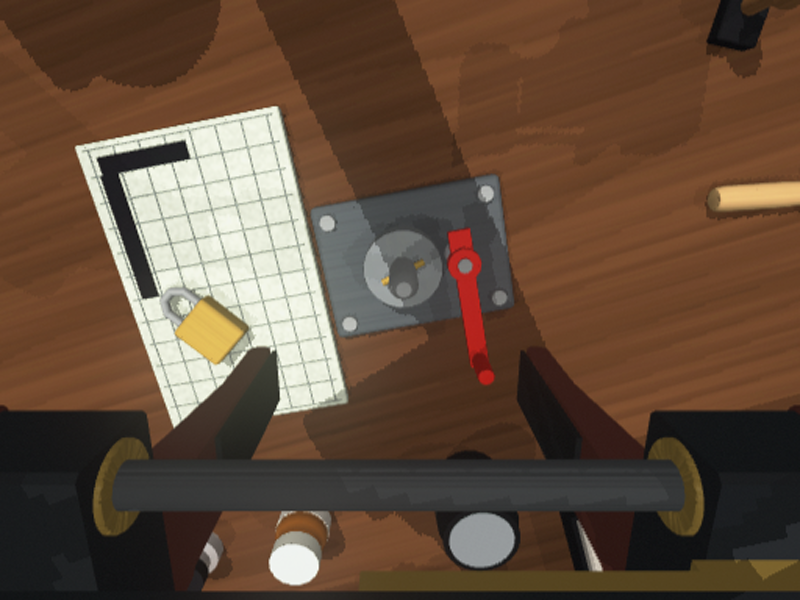

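The wrist view shows boss centre (402,269), spigot top (403,290), brass pin stubs near (385,281) and (420,264), latch pivot (465,266), post top (486,377). Plate screws are at (328,223), (486,193), (350,324) and (500,298).

```bash
python3 - <<'E'
from h import *
d=np.load("w1.npy",allow_pickle=True).item();k=1.5625
P={}
for n,u,v,z in [("seat",402,269,40),("spig",403,290,98),("pivot",465,266,62),("post",486,377,90),("sA",328,223,15),("sB",486,193,15),("sC",350,324,15),("sD",500,298,15)]:
    P[n]=onz(d,u/k,v/k,z);print(n,P[n].round(1))
a=lambda p,q:np.degrees(np.arctan2(*(q-p)[1::-1]))
print("x dir",a(P["sB"],P["sA"]),a(P["sD"],P["sC"]),"y dir",a(P["sC"],P["sA"]),a(P["sD"],P["sB"]),a(P["pivot"],P["post"]))
hsv=cv2.cvtColor(d["image"],cv2.COLOR_RGB2HSV)
m=cv2.inRange(hsv,(12,110,110),(32,255,255))
y0,x0=140,225;sub=m[y0:210,x0:290]
n,l,st,c=cv2.connectedComponentsWithStats(sub)
for i in range(1,n):print(st[i],c[i]+[x0,y0],onz(d,*(c[i]+[x0,y0]),49).round(1))
ys,xs=np.nonzero(sub);w=np.array([onz(d,x+x0,y+y0,50)[:2] for x,y in zip(xs,ys)])
vx,vy,px,py=cv2.fitLine(w.astype(np.float32),cv2.DIST_L2,0,.01,.01).ravel();print("pin",np.degrees(np.arctan2(vy,vx)),px,py)
# boss circle
g=cv2.medianBlur(cv2.cvtColor(d["image"],cv2.COLOR_RGB2GRAY),3)
cs=cv2.HoughCircles(g[130:220,210:310],cv2.HOUGH_GRADIENT,1,30,param1=80,param2=12,minRadius=20,maxRadius=32)
print([(onz(d,x+210,y+130,40).round(1),r) for x,y,r in cs[0][:2]] if cs is not None else None)
E
```

```text
seat [482.9 153.9  40. ]
spig [483.6 153.8  98. ]
pivot [489.4 198.   62. ]
post [562.  189.2  90. ]
sA [435.8 108.2  15. ]
sB [450.7 231.8  15. ]
sC [519.9  97.3  15. ]
sD [535.6 221.5  15. ]
x dir -96.88281582825412 -97.1820836919925 y dir 172.6151855866266 173.06481266114136 -6.8950044566372135
[40 27  6  5 18] [267.72222222 168.66666667] [480.7 167.   49. ]
[19 37  5  5 17] [246.47058824 179.17647059] [485.1 140.1  49. ]
pin -80.520294 482.6026 153.9614
[(array([481.9, 153.2,  40. ]), np.float32(24.3))]
```

Request:
{"method": "servo_tool", "body": {
  "increments": [
    [0.5,-4,0,0,0,-4,1],
    [1,-8,0,0,0,-8,1],
    [1.5,-12,0,0,0,-12,1],
    [2,-16,0,0,0,-16,1],
    [2.5,-20,0,0,0,-20,1],
    [2.5,-24,0,0,0,-24,1],
    [3,-28,0,0,0,-28,1],
    [3,-32,0,0,0,-32,1],
    [3.5,-36,0,0,0,-36,1],
    [4,-40,0,0,0,-40,1],
    [4.5,-44,0,0,0,-45,1],
    [4.5,-46,0,0,0,-45,1],
    [4.5,-46,0,0,0,-45,1],
    [4.5,-46,0,0,0,-45,1],
    [4.5,-46,0,0,0,-45,1],
    [4.5,-46,0,0,0,-45,1]
  ]
}}

```text
t: 3.0
ee_pos: [523.2, -307.0, 232.6]
orientation: [-1.627, -2.687, -0.0]
ft_force: [0.1, 0.4, -0.2]
width: 87.8
grasp_force: 0.0
```

```bash
python3 - <<'E'
from h import *
d=grab("wrist");np.save("w2.npy",d,allow_pickle=True)
save(d,"w2.png")
print(ctrl.get_obs()["ee_pos"],ctrl.get_obs()["orientation"],ctrl.get_obs()["qpos"])
im=cv2.imread("pics/w2.png")
cv2.imwrite("pics/w2b.png",cv2.resize(im,(800,600),interpolation=cv2.INTER_CUBIC))
E
```

```text
[ 523.33218517 -307.15204352  232.75457682] [-1.62701304e+00 -2.68700414e+00 -2.40149709e-04] [-5.50432220e-01  3.85655489e-01  1.66282004e+00  1.69525923e-04
  1.09350666e+00 -1.03238139e+00]
```

View pics/w2b.png

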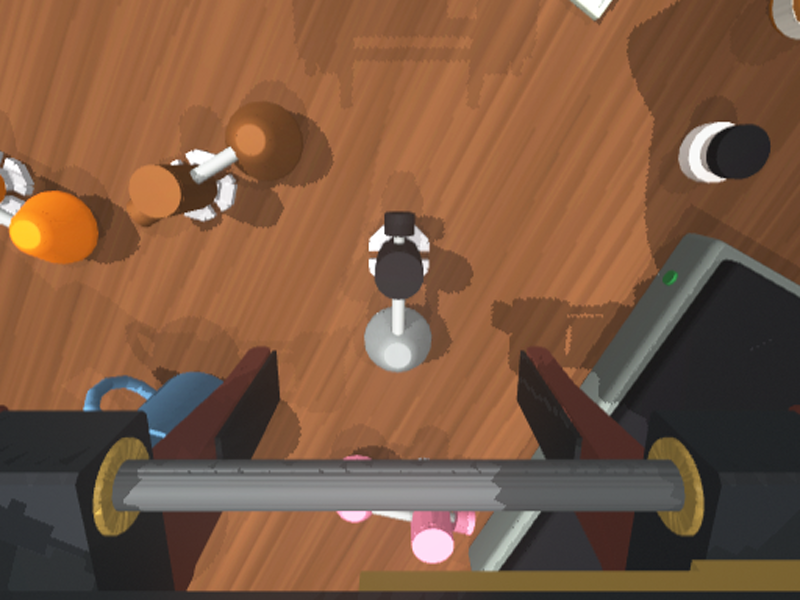

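The wrist view shows the lamp with its sleeve top at about (399,273), knob (399,223) and shade top (398,356), already in line with the tool. The pink lamp and mug are below it, under the gripper image.

```bash
python3 - <<'E'
from h import *
d=np.load("w2.npy",allow_pickle=True).item();k=1.5625
P={n:onz(d,u/k,v/k,z) for n,u,v,z in [("sleeve",399,273,80),("shade",398,356,60),("knob",399,223,53),("footL",370,250,8),("footR",429,250,8)]}
for n in P:print(n,P[n].round(1))
a=lambda p,q:np.degrees(np.arctan2(*(q-p)[1::-1]))
print(a(P["sleeve"],P["shade"]),a(P["knob"],P["shade"]),a(P["knob"],P["sleeve"]),np.linalg.norm(P["shade"]-P["sleeve"]))
print((P["footL"]+P["footR"])/2,a(P["footL"],P["footR"]))
E
```

```text
sleeve [ 523.9 -304.1   80. ]
shade [ 554.8 -364.8   60. ]
knob [ 510.1 -277.7   53. ]
footL [ 502.2 -312.8    8. ]
footR [ 544.5 -290.7    8. ]
-62.98447516312237 -62.85696232517492 -62.565305333098436 71.02229885790885
[ 523.35039441 -301.77555635    8.        ] 27.544485848340237
```

Request:
{"method": "servo_tool", "body": {
  "increments": [
    [0,0.2,-3.5,0,0,0,1],
    [0,0.2,-7,0,0,0,1],
    [0,0.2,-10.5,0,0,0,1],
    [0,0.2,-13.5,0,0,0,1],
    [0,0.2,-16,0,0,0,1],
    [0,0.2,-17.5,0,0,0,1],
    [0,0.2,-18.2,0,0,0,1],
    [0,0.2,-18.4,0,0,0,1],
    [0,0.2,-18.4,0,0,0,1],
    [0,0.2,-18.4,0,0,0,1],
    [0,0.2,-18.4,0,0,0,0],
    [0,0.2,-18.4,0,0,0,-0.2],
    [0,0.2,-18.4,0,0,0,-0.4],
    [0,0.2,-18.4,0,0,0,-1],
    [0,0.2,-18.4,0,0,0,-1],
    [0,0.2,-18.4,0,0,0,-1],
    [0,0.2,-18.4,0,0,0,-1],
    [0,0.2,-18.4,0,0,0,-1],
    [0,0.2,-18.4,0,0,0,-1],
    [0,0.2,-18.4,0,0,0,-1]
  ]
}}

```text
t: 4.72
ee_pos: [523.2, -307.0, 48.6]
orientation: [-1.63, -2.685, -0.0]
ft_force: [-0.1, 0.5, -0.4]
width: 32.9
grasp_force: 30.0
```

Request:
{"method": "servo_tool", "body": {
  "increments": [
    [0,0,1,0,0,0,-1],
    [0,0,3,0,0,0,-1],
    [0,0,6,0,0,0,-1],
    [0,0,9,0,0,0,-1],
    [0,0,12,0,0,0,-1],
    [0,0,15,0,0,0,-1],
    [0,2,17,0,0,-2,-1],
    [-0.5,5,18,0,0,-4,-1],
    [-1,9,18,0,0,-6,-1],
    [-1,13,18,0,0,-8,-1],
    [-1.5,17,18,0,0,-10,-1],
    [-2,21,18,0,0,-12,-1],
    [-2.5,25,18,0,0,-14,-1],
    [-3,29,18,0,0,-16,-1],
    [-3.5,33,18,0,0,-18,-1],
    [-4,37,18,0,0,-18,-1],
    [-4,41,18,0,0,-18,-1],
    [-4,44,18,0,0,-18,-1],
    [-4,46,18,0,0,-18,-1],
    [-4,46,18,0,0,-18,-1]
  ]
}}

```text
t: 6.38
ee_pos: [482.7, 156.3, 229.1]
orientation: [-2.026, -2.401, -0.001]
ft_force: [0.1, 0.1, -2.7]
width: 32.5
grasp_force: 30.0
```

```bash
python3 - <<'E'
from h import *
s=grab("side");save(s,"s2.png");t=grab("top");save(t,"t2.png")
w=grab("wrist");save(w,"w3.png");np.save("w3.npy",w,allow_pickle=True)
print({k:np.round(v,2) for k,v in ctrl.get_obs().items() if k in("ee_pos","orientation","ft_force","qpos")})
c=lambda i,x,y,w,h:cv2.resize(i[y:y+h,x:x+w],(400,300),interpolation=cv2.INTER_CUBIC)
i=cv2.imread("pics/s2.png");j=cv2.imread("pics/w3.png")
cv2.imwrite("pics/c3.png",np.hstack([c(i,180,80,140,105),c(j,156,90,200,150)]))
print(proj(s,(483,154,98)),proj(s,(483,154,182)))
E
```

```text
{'qpos': array([ 0.28,  0.24,  1.88, -0.  ,  1.02,  0.12]), 'ee_pos': array([482.64, 152.59, 228.7 ]), 'orientation': array([-2.03, -2.4 ,  0.  ]), 'ft_force': array([-1.24,  0.39, -3.55])}
(np.float64(246.18652031087197), np.float64(160.9511029084923)) (np.float64(245.5229637308296), np.float64(140.48160509469574))
```

View pics/c3.png

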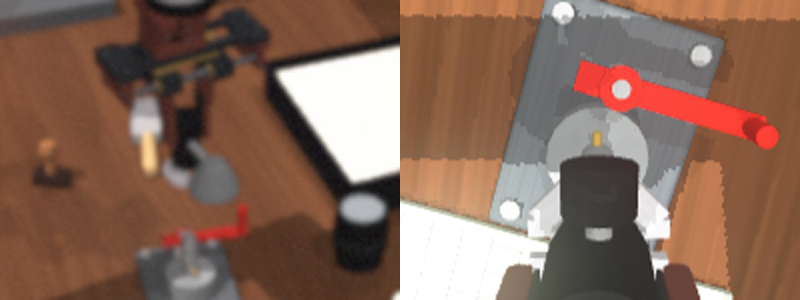

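The wrist crop shows the pin stub (597,139) in line with the knob's centre (600), so the angle looks right. Lowering to the taper.

Request:
{"method": "servo_tool", "body": {
  "increments": [
    [0,0,-2,0,0,0,-1],
    [0,0,-4,0,0,0,-1],
    [0,0,-6,0,0,0,-1],
    [0,0,-7.2,0,0,0,-1],
    [0,0,-7.8,0,0,0,-1],
    [0,0,-8.2,0,0,0,-1],
    [0,0,-8.6,0,0,0,-1],
    [0,0,-9,0,0,0,-1],
    [0,0,-9,0,0,0,-1],
    [0,0,-9,0,0,0,-1]
  ]
}}

```text
t: 7.37
ee_pos: [483.4, 153.0, 139.0]
orientation: [2.03, 2.397, 0.001]
ft_force: [0.8, -0.2, -3.5]
width: 32.6
grasp_force: 30.0
```

```bash
python3 - <<'E'
from h import *
print({k:np.round(v,2) for k,v in ctrl.get_obs().items() if k in("ee_pos","orientation","ft_force","moment")})
w=grab("wrist");save(w,"w4.png");np.save("w4.npy",w,allow_pickle=True)
for z in(40,98):print(z,proj(w,(483,154,z)))
s=grab("side");save(s,"s3.png")
c=lambda i,x,y,w,h:cv2.resize(i[y:y+h,x:x+w],(400,300),interpolation=cv2.INTER_CUBIC)
i=cv2.imread("pics/s3.png");j=cv2.imread("pics/w4.png")
cv2.imwrite("pics/c4.png",np.hstack([c(i,200,110,100,75),c(j,156,90,200,150)]))
E
```

```text
{'ee_pos': array([483.41, 152.98, 139.05]), 'orientation': array([2.03, 2.4 , 0.  ]), 'ft_force': array([ 0.85, -0.23, -3.49]), 'moment': array([-0.05,  0.04,  0.02])}
40 (np.float64(252.93156774534077), np.float64(190.25321453180496))
98 (np.float64(252.62972695764722), np.float64(213.18834805677693))
```

View pics/c4.png

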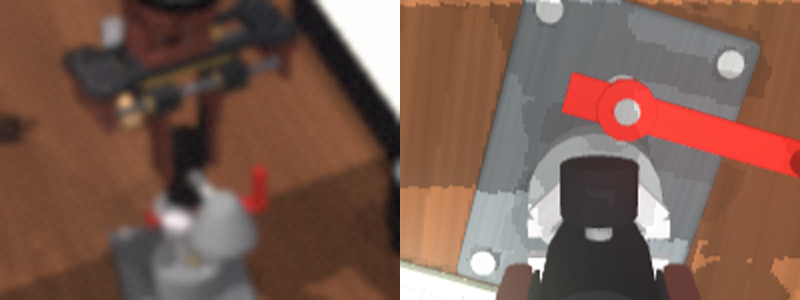

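No contact yet, and the foot is at the taper in the side crop. Continuing down to just above the pin.

Request:
{"method": "servo_tool", "body": {
  "increments": [
    [0,0,-0.4,0,0,0,-1],
    [0,0,-0.8,0,0,0,-1],
    [0,0,-1.2,0,0,0,-1],
    [0,0,-1.6,0,0,0,-1],
    [0,0,-2,0,0,0,-1],
    [0,0,-2,0,0,0,-1]
  ]
}}

```text
t: 7.97
ee_pos: [482.5, 152.8, 117.7]
orientation: [-2.03, -2.397, 0.002]
ft_force: [-0.3, -0.6, -2.7]
width: 32.7
grasp_force: 30.0
```

Request:
{"method": "servo_tool", "body": {
  "increments": [
    [0,0,-0.5,0,0,0,-1],
    [0,0,-1,0,0,0,-1],
    [0,0,-1.4,0,0,0,-1],
    [0,0,-1.7,0,0,0,-1],
    [0,0,-1.9,0,0,0,-1],
    [0,0,-2.1,0,0,0,-1],
    [0,0,-2.3,0,0,0,-1],
    [0,0,-2.3,0,0,0,-1]
  ]
}}

```text
t: 8.63
ee_pos: [483.0, 152.9, 95.4]
orientation: [-2.03, -2.397, 0.001]
ft_force: [0.0, 0.5, -2.9]
width: 32.9
grasp_force: 30.0
```

The foot is at about 47 mm, below the pin's top at 50.5, with no contact force, so a notch has taken the pin. Pushing home.

Request:
{"method": "servo_tool", "body": {
  "increments": [
    [0,0,-0.2,0,0,0,-1],
    [0,0,-0.4,0,0,0,-1],
    [0,0,-0.55,0,0,0,-1],
    [0,0,-0.65,0,0,0,-1],
    [0,0,-0.75,0,0,0,-1],
    [0,0,-0.75,0,0,0,-1],
    [0,0,-0.75,0,0,0,-1]
  ]
}}

```text
t: 9.22
ee_pos: [483.2, 153.1, 88.6]
orientation: [2.03, 2.397, 0.0]
ft_force: [-1.4, -0.7, 3.8]
width: 32.9
grasp_force: 30.0
```

Request:
{"method": "servo_tool", "body": {
  "increments": [
    [0,0,-0.1,0,0,0,-1],
    [0,0,-0.15,0,0,0,-1],
    [0,0,-0.15,0,0,0,-1]
  ]
}}

```text
t: 9.47
ee_pos: [483.4, 153.1, 88.4]
orientation: [2.03, 2.397, 0.001]
ft_force: [-5.7, -1.5, 21.5]
width: 32.5
grasp_force: 30.0
```

Fully home: seated at 88.5 = 48.5 + 40, with a 21 N push and no further travel. Releasing and rising.

Request:
{"method": "servo_tool", "body": {
  "increments": [
    [0,0,0.15,0,0,0,-1],
    [0,0,0.15,0,0,0,-1],
    [0,0,0.15,0,0,0,0],
    [0,0,0.15,0,0,0,0.3],
    [0,0,0.15,0,0,0,0.3],
    [0,0,0.15,0,0,0,0.3],
    [0,0,0.15,0,0,0,0.3],
    [0,0,2,0,0,0,0.3],
    [0,0,5,0,0,0,0.3],
    [0,0,8,0,0,0,0.3],
    [0,0,10,0,0,0,0.3],
    [0,0,10,0,0,0,0.3]
  ]
}}

```text
t: 10.47
ee_pos: [485.7, 153.8, 190.7]
orientation: [2.028, 2.394, 0.01]
ft_force: [0.3, 0.2, 0.2]
width: 56.9
grasp_force: 0.0
```

```bash
python3 - <<'E'
from h import *
print({k:np.round(v,2) for k,v in ctrl.get_obs().items() if k in("ee_pos","orientation","ft_force","moment")})
w=grab("wrist");save(w,"w5.png");np.save("w5.npy",w,allow_pickle=True)
s=grab("side");save(s,"s4.png")
for p in((483,154,120),(494,89,80),(562,189,90)): print(proj(w,p),proj(s,p))
c=lambda i,x,y,w,h:cv2.resize(i[y:y+h,x:x+w],(400,300),interpolation=cv2.INTER_CUBIC)
i=cv2.imread("pics/s4.png");j=cv2.imread("pics/w5.png")
cv2.imwrite("pics/c5.png",np.hstack([c(i,200,120,100,75),cv2.resize(j,(400,300))]))
E
```

```text
{'ee_pos': array([485.71, 153.77, 190.67]), 'orientation': array([2.03, 2.39, 0.01]), 'ft_force': array([0.26, 0.18, 0.25]), 'moment': array([-0.06, -0.02, -0.04])}
(np.float64(249.16195160207087), np.float64(200.7332977454234)) (np.float64(246.0175013905564), np.float64(155.737180653861))
(np.float64(250.05811861651097), np.float64(252.59900641286674)) (np.float64(255.76154078878534), np.float64(176.27591693347534))
(np.float64(345.99282248242804), np.float64(166.08764418885755)) (np.float64(264.8868183619766), np.float64(151.8279825687345))
```

View pics/c5.png

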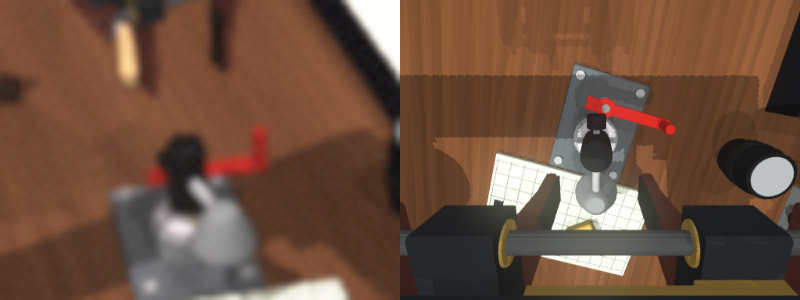

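The lamp stands upright and seated, its shade over the board. Post top in the right panel is (670,129), which matches (562,189). Moving over the post and down.

Request:
{"method": "servo_tool", "body": {
  "increments": [
    [3.8,1.8,0,0,0,0,0.3],
    [7.6,3.5,0,0,0,0,0.3],
    [7.6,3.5,-1,0,0,0,0.3],
    [7.6,3.5,-4,0,0,0,0.3],
    [7.6,3.5,-7,0,0,0,0.3],
    [7.6,3.5,-10,0,0,0,0.3],
    [7.6,3.5,-11.5,0,0,0,0.3],
    [7.6,3.5,-12.2,0,0,0,0.3],
    [7.6,3.5,-12.2,0,0,0,0.3],
    [7.6,3.5,-12.2,0,0,0,-0.3],
    [7.6,3.5,-12.2,0,0,0,-1],
    [7.6,3.5,-12.2,0,0,0,-1],
    [7.6,3.5,-12.2,0,0,0,-1],
    [7.6,3.5,-12.2,0,0,0,-1],
    [7.6,3.5,-12.2,0,0,0,-1],
    [7.6,3.5,-12.2,0,0,0,-1]
  ]
}}

```text
t: 11.9
ee_pos: [559.8, 188.1, 65.2]
orientation: [2.03, 2.397, 0.002]
ft_force: [11.4, -0.7, -1.1]
width: 13.9
grasp_force: 6.0
```

Request:
{"method": "servo_tool", "body": {
  "increments": [
    [0,0,0,0,0,0,-1],
    [0,0,0,0,0,0,-1],
    [0,0,0,0,0,0,-1]
  ]
}}

```text
t: 12.15
ee_pos: [561.0, 188.3, 65.2]
orientation: [2.029, 2.396, 0.005]
ft_force: [4.9, -0.6, -1.8]
width: 11.3
grasp_force: 30.0
```

Request:
{"method": "servo_tool", "body": {
  "increments": [
    [0.1,0.8,0,0,0,0,-1],
    [0,1.5,0,0,0,0,-1],
    [-0.1,2.5,0,0,0,0,-1],
    [-0.4,3.4,0,0,0,0,-1],
    [-0.8,4.3,0,0,0,0,-1],
    [-1.3,5.1,0,0,0,0,-1],
    [-1.9,5.9,0,0,0,0,-1],
    [-2.6,6.6,0,0,0,0,-1],
    [-3.4,7.1,0,0,0,0,-1],
    [-4.2,7.6,0,0,0,0,-1],
    [-4.8,7.9,0,0,0,0,-1],
    [-5.4,8,0,0,0,0,-1],
    [-5.9,8.2,0,0,0,0,-1],
    [-5.9,8.2,0,0,0,0,-1]
  ]
}}

```text
t: 13.32
ee_pos: [503.5, 275.2, 65.8]
orientation: [2.029, 2.396, 0.019]
ft_force: [7.0, 21.9, -10.4]
width: 11.3
grasp_force: 29.9
```

Request:
{"method": "servo_tool", "body": {
  "increments": [
    [-0.3,0.3,0,0,0,0,-1],
    [-0.6,0.4,0,0,0,0,-1],
    [-0.9,0.4,0,0,0,0,-1],
    [-0.9,0.4,0,0,0,0,-1]
  ]
}}

```text
t: 13.65
ee_pos: [495.2, 277.5, 65.8]
orientation: [2.028, 2.396, 0.017]
ft_force: [9.6, 12.0, -9.0]
width: 11.3
grasp_force: 30.0
```

Request:
{"method": "servo_tool", "body": {
  "increments": [
    [-0.2,0,0,0,0,0,-1],
    [-0.3,0,0,0,0,0,-1],
    [-0.3,0,0,0,0,0,-1]
  ]
}}

```text
t: 13.9
ee_pos: [494.9, 277.6, 65.9]
orientation: [2.025, 2.393, 0.023]
ft_force: [19.3, 9.8, -14.7]
width: 11.2
grasp_force: 30.0
```

The position holds while the force in x rises, so the latch is at its stop. Releasing and looking.

Request:
{"method": "servo_tool", "body": {
  "increments": [
    [0.3,0,0,0,0,0,-1],
    [0.3,0,0,0,0,0,-0.4],
    [0.3,0,0,0,0,0,0],
    [0.3,0,0,0,0,0,0],
    [0.3,0,0,0,0,0,0],
    [0.3,0,0,0,0,0,0],
    [0.3,0,3,0,0,0,0],
    [0.3,0,6,0,0,0,0],
    [0.3,-2,10,0,0,0,0],
    [0.3,-6,14,0,0,0,0.3],
    [0.3,-10,16,0,0,0,0.3],
    [0.3,-12,16,0,0,0,0.3],
    [0.3,-12,16,0,0,0,0.3]
  ]
}}

```text
t: 14.98
ee_pos: [491.7, 149.7, 227.4]
orientation: [2.032, 2.392, 0.003]
ft_force: [-0.5, 0.6, -0.5]
width: 56.9
grasp_force: 0.0
```

```bash
python3 - <<'E'
from h import *
w=grab("wrist");save(w,"w6.png");np.save("w6.npy",w,allow_pickle=True)
s=grab("side");save(s,"s6.png");t=grab("top");save(t,"t6.png")
for p in((483,154,120),(497.5,271,90),(489,198,62)): print(np.round(proj(w,p)),np.round(proj(s,p)))
c=lambda i,x,y,w,h:cv2.resize(i[y:y+h,x:x+w],(400,300),interpolation=cv2.INTER_CUBIC)
i=cv2.imread("pics/s6.png");j=cv2.imread("pics/w6.png")
cv2.imwrite("pics/c6.png",np.hstack([c(i,200,120,100,75),c(j,156,60,200,150)]))
for nm,d in(("w",w),("s",s),("s0",dict(s,image=cv2.imread("pics/side.png")[:,:,::-1].copy()))):
    hsv=cv2.cvtColor(d["image"],cv2.COLOR_RGB2HSV);m=cv2.inRange(hsv,(0,190,90),(4,255,255))|cv2.inRange(hsv,(175,190,90),(180,255,255))
    ys,xs=np.nonzero(m);print(nm,len(xs),xs.min(),xs.max(),ys.min(),ys.max())
E
```

```text
[244. 183.] [246. 156.]
[281.  51.] [240. 142.]
[258. 129.] [244. 161.]
w 1323 247 287 44 150
s 31 239 242 143 156
s0 93 237 266 151 164
```

View pics/c6.png

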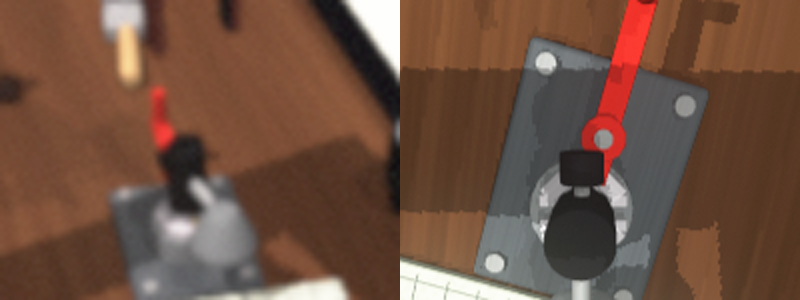

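The handle now points away from the spigot, pivot (603,138) to (640,0) in the right panel, tongue under the knob on the foot. I'll measure its angle.

```bash
python3 - <<'E'
from h import *
for f in("w1","w6"):
    d=np.load(f+".npy",allow_pickle=True).item()
    hsv=cv2.cvtColor(d["image"],cv2.COLOR_RGB2HSV);m=cv2.inRange(hsv,(0,170,70),(5,255,255))|cv2.inRange(hsv,(175,170,70),(180,255,255))
    ys,xs=np.nonzero(m);w=np.array([onz(d,x,y,58)[:2] for x,y in zip(xs,ys)])
    piv=np.array([488.5,198]);r=np.linalg.norm(w-piv,axis=1);q=w[(r>18)&(r<56)&(np.linalg.norm(w-[483,154],axis=1)>45)]
    vx,vy,px,py=cv2.fitLine(q.astype(np.float32),cv2.DIST_L2,0,.01,.01).ravel()
    print(f,len(q),np.degrees(np.arctan2(vy,vx)),px,py)
d=np.load("w6.npy",allow_pickle=True).item()
S=[onz(d,156+(u-400)/2,60+v/2,15) for u,v in((545,63),(494,263),(685,106),(623,298))]
a=lambda p,q:np.degrees(np.arctan2(*(q-p)[1::-1]))
print(a(S[1],S[0]),a(S[3],S[2]),a(S[0],S[2]))
print(onz(d,156+203/2,60+138/2,62))
E
```

```text
w1 453 -8.428693 516.2447 194.81517
w6 536 83.0284 492.9003 234.81902
83.02607158183724 82.90287983728399 -7.162676799798292
[488.69861549 198.06789547  62.        ]
```

```bash
python3 -c "
from workcell import ctrl;print(ctrl.close_job())"
```

```text
the job is handed in; nothing more can be done
None
```

The lamp head is fully home on the seat with its shade over the grid board (about 17° off the stand's x), the latch was then turned to its stop (handle within 0.1° of the stand's −x), and the job is handed in with the gripper clear; I didn't re-measure the other desk items, but nothing showed contact with them.

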